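Put the spark plug socket back in its well

TASK

Put the chrome spark plug socket back into the black bin, opening down, in the one well of the graded row that fits its diameter, pressed gently past the spring finger until it is fully home, and let go of it. The insert with the wells lies loose in the bin, so feel for the well with a light touch, never lean hard on it, and leave everything else on the bench where it is.

Things in the scene. Friction and masses are not known exactly. Their poses are not given: they have to be found in the camera images.
- plugsocket_mid (a point): Centre (on its axis, 40 mm above its foot) of the chrome spark plug socket: 28 mm diameter, 80 mm tall, 0.14 to 0.24 kg, loose, standing on the bench opening down, z axis up. Round up to 68 mm, foot bevelled 1.5 mm (25 mm across at the bottom); top 12 mm a hexagon 22 mm across flats. Tallest of three chrome sockets standing in a line, in any order.
- bin: Black plastic bin, 112 mm (x) by 306 mm (y) by 52 mm tall, walls 5 mm, fixed to the bench, lid off, flip lever latch hanging on its -x wall. Origin at the centre of its underside. A red-brown insert with a row of five wells lies in its -x half; the trough in its +x half holds an extension bar, below the rim.
- row_mid (a point): Fixed point of the bin, on the line of the wells at the insert's top (46 mm above the bench, 6 mm below the rim): middle of the row if the insert were pushed up to the bin's -y end. Five round blind wells, 52 mm apart along the bin's y axis, from -y to +y for 16, 20, 24, 28 and 32 mm sockets; each 2 mm wider than its socket, 30 mm deep, square-edged. The 16 mm one holds a fixed socket 20 mm proud.
- well28 (a point): Fixed point of the bin, axes as the bin's, 52 mm along +y from row_mid: centre of the mouth of the 28 mm well if the insert were pushed up to the bin's -y end. But the insert lies loose, slid anywhere from 6 to 29 mm towards +y (no play across), so the real well lies that much further along +y. The insert slides along y when pushed with about 4 N; its play is 30 mm in all.
- finger28 (a point): Fixed point of the bin, 14 mm below well28, in that well's +x wall: the moulded spring finger there (each open well has one) stands 2.5 mm into the well. A socket drops freely about 9 mm down to it, then must be pressed past it and on down to the floor with roughly 4 to 12 N, and stays by friction.
- sock24_mid (a point): Centre of a loose chrome socket of 24 mm diameter, 60 mm tall, standing on the bench; not to be moved.
- sock32_mid (a point): Centre of a loose chrome socket of 32 mm diameter, 45 mm tall, standing on the bench; not to be moved.
- coupler_mid (a point): Centre of a loose white PVC coupler, 29 mm diameter, 40 mm tall, standing; not to be moved.
- dowel_mid (a point): Centre of a loose wooden dowel, 19 mm diameter, 200 mm long along its x, lying; not to be moved.
- scraper_mid (a point): Near the middle of a loose blue plastic putty scraper, 170 mm long along its x, 75 mm wide, lying; not to be moved.
- ratchet_mid (a point): Middle of a loose chrome ratchet with a rubber handle, 220 mm long along its x, 34 mm wide, 20 mm tall, lying; not to be moved.
- carton_mid (a point): Centre of a loose small yellow spark plug carton, 85 mm along its x, 26 mm square, lying; not to be moved.
Not all that is in view belongs to the job. Leave any pink or red look-alike of the part that bears plugsocket_mid alone.

How it is judged:
At the end, for the whole second after the job is handed in: The spark plug socket stands opening down in the 28 mm well, wherever the insert now lies (within 5 mm of the row's line, 4 mm behind to 34 mm beyond well28 along the bin's +y: only this well can be there), its foot within 2 mm of the floor, within 0.09 rad of upright, released, at rest (y of plugsocket_mid in the frame of well28 between -0.004 and 0.034 m and x of plugsocket_mid in the frame of well28 between -0.005 and 0.005 m and z of plugsocket_mid in the frame of well28 below 0.012 m and angle between plugsocket_mid's own z axis and vertical below 0.09 rad and linear speed of plugsocket below 0.02 m/s); the robot touches nothing.
It fails at once if The socket was pressed on the bin or its insert with more than 45 N, all contacts added up (the spring finger's squeeze alone makes 12 to 18 N) (contact force between plugsocket and bin above 45 N).
It fails at once if The robot leaned on the bin with more than 25 N (contact force between the arm and bin above 25 N).
It fails at once if Another thing on the bench was moved by more than 25 mm (distance of any of sock24_mid, sock32_mid, coupler_mid, dowel_mid, scraper_mid, ratchet_mid, carton_mid from where it was at the start of the episode above 0.025 m).
It also fails if it takes over 48 s, if anything falls off the work surface, if the arm or the gripper's body presses on something with over 40 N, if the wrist force passes 120 N, or if a joint passes its speed limit or range.

ROBOT

A 6-joint arm with a two-finger parallel gripper is mounted at the origin on the work surface. World frame = base frame: x ahead of the robot, y to its left, z up, the work surface at z = 0. Lengths are in m, angles in rad, forces in N, time in s.
With the tool pointing down it reaches from about 0.425 to 0.95 m from the base axis. Payload 3.5 kg.
Tool frame: the origin (TCP) lies at the very end of the fingers, on their centre line; the grasp point (between the pads) lies 19 mm behind it; z points along the fingers, y is the direction in which the jaws open and shut (so a half turn about z gives the same grasp; the last joint's range is limited). The gripper opens to 85 mm and grips with 20 to 120 N. Pads are 22 mm wide; open, the fingers measure 114 mm over their backs; the gripper's body (76 mm by 85 mm) begins 54 mm behind the grasp point. The pads swing forward as they close: fully open they stand 13 mm farther back than shut.
Start: joints at [0.974, 0.286, 1.577, -0, 1.279, -0.15], TCP at [0.292, 0.609, 0.231] pointing down, gripper open.
Joint ranges: [-2.77, 2.77], [-0.9, 2.22], [0.21, 2.48], [-1.53, 4.67], [0.24, 2.81], [-2.84, 2.84]. Speed limits (rad/s): [2.79, 2.79, 3.14, 3.14, 3.14, 3.14].

INTERFACE

Orientations are given as a unit quaternion [x, y, z, w].
In Python, from plant import ctrl, imaging gives the robot as it stands.
- The arm moves only by the shell command python3 -m creep 'ROWS' [OPENING] [FORCE]. ROWS is JSON, one flat list of numbers, 4 for each row, row after row: the shift along the tool's x, y, z in units of 25 mm (1.0 is 25 mm), then the turn about the tool's z in units of 5 degrees (1.0 is 5 degrees). A call has 1 to 20 rows; each row is the pose to reach, as a shift and turn from the pose commanded when the call began, along the tool's axes at that moment; what a row does not reach only later rows make up. A row lasts 1/12 s, in which the tool goes at most 41.7 mm and 7.16 degrees, less where a joint would pass 70% of its speed; a pose out of reach is approached as far as the arm can. A call with a gripper value outside its range is refused whole. OPENING is the closure in counts, from 0 (fully open) to 255 (shut), set as the call begins (- or left out, the last holds). The fingers move at their own pace and stop on an object; FORCE is the grip in N (left out, the last holds). Time passes only in rows, so rows that repeat a pose let the fingers close. It gives the time, the measured TCP pose, the force and the opening at its end, in the units of the state.
- ctrl.get_state(): the state, without advancing time (a new reading comes with each control period).
- imaging.read_camera(name): name is "scene" or "top" or "wrist"; returns the picture (420x560x3 uint8, red, green, blue); there is no depth.
- imaging.camera_info(name): a dict with "intrinsics" (3x3 intrinsics, pixels), "origin" and "attitude" of the camera in the world. Camera axes: x right, y down, z forward; pixel columns grow to the right and rows downward; lengths in m; the calibration is good to about 2 mm. A picture is of the moment at which its call begins: read the wrist's pose just before it. camera_info takes no time and is no camera call; for the wrist camera it gives the pose at the moment of the call.
- ctrl.sign_off(): hands the job in, once; it reports no verdict.
Trained networks look in the newest picture that a camera, given by its name, has taken for a name from the list of things; names that differ only in an ending like _2 or _b are one class to them, and where a whole thing is asked for, a point or a joint stands for the part that bears it (a point fixed in the world has none). Each returns a list of dicts, best first, with "p" (0 to 1); they miss things now and then, are a little off and sometimes report something else, mostly with a low value. They report only what shows in the picture. A call takes as long as a camera call. They do not tell look-alikes from the thing itself.
- imaging.silhouettes(camera, name): "mask" (420x560 bool, what is visible of it) and "uv" ([column, row] in pixels, amid what is visible of it).
The state is a dict: "time": time; "qpos": joint angles; "dq": joint speeds; "joint_efforts": joint torques, N m; "eef_pos": TCP position; "tcp_rot": TCP orientation; "contact_force": force on the tool from outside, world axes, zero at the start; "wrist_torque": the same for the moment, N m; "opening": opening from 0.0 (shut) to 1.0 (fully open).
Only numpy, scipy, OpenCV 4.12 (cv2) and the standard library are available. Lean on these libraries where they do the work, as an engineer would, in place of code of your own. Each camera call takes 0.05 s, during which the arm holds its last target.

## Working session

There is one attempt and no reset: what is moved stays moved. The work goes in short steps, Python scripts to look and compute and a shell command to move; the robot and the scene stay as the last step left them, time stands still between calls to the robot, and variables do not carry over. Pictures are saved under pics/ and viewed, and the job is handed in when it is done.

```bash
mkdir -p pics; ls; python3 - <<'E'
from plant import ctrl, imaging
import cv2
s=ctrl.get_state();print(s)
for n in ["scene","top","wrist"]:
    im=imaging.read_camera(n); cv2.imwrite(f"pics/{n}0.png",im[:,:,::-1]); 
    i=imaging.camera_info(n);print(n,i)
E
```

```text
pics
{'time': 0.0, 'qpos': array([ 9.74024639e-01,  2.87161987e-01,  1.57820598e+00, -3.52063703e-06,
        1.27859008e+00, -1.49969356e-01]), 'dq': array([-0.00206453, -0.00102035, -0.00136883, -0.00018617, -0.00123439,
       -0.00200164]), 'joint_efforts': array([ 5.90088507e-05, -4.05998361e+01, -2.92619026e+01, -1.20960030e-04,
        5.93563556e-03, -3.68567854e-06]), 'eef_pos': array([0.291233  , 0.60820087, 0.22993394]), 'tcp_rot': array([ 2.21546892e-01,  9.75149002e-01, -1.10182945e-03, -4.29827303e-04]), 'contact_force': array([-1.45359828, -0.65784011,  0.27037509]), 'wrist_torque': array([-0.0098712 ,  0.00926098, -0.00832826]), 'opening': 0.9998025087999759}
scene {'intrinsics': array([[383.1205692 ,   0.        , 271.60342852],
       [  0.        , 383.1205692 , 211.73034832],
       [  0.        ,   0.        ,   1.        ]]), 'origin': array([1.01571177, 0.6142575 , 0.72977026]), 'attitude': array([ 0.30056467,  0.85623045, -0.40026155, -0.12775362])}
top {'intrinsics': array([[542.62492451,   0.        , 281.60796528],
       [  0.        , 542.62492451, 200.57786489],
       [  0.        ,   0.        ,   1.        ]]), 'origin': array([ 2.11941580e-01, -9.82275008e-04,  1.65683621e+00]), 'attitude': array([ 0.71879957, -0.68797494,  0.07052637, -0.07101892])}
wrist {'intrinsics': array([[335.90940487,   0.        , 284.46697505],
       [  0.        , 335.90940487, 208.36776081],
       [  0.        ,   0.        ,   1.        ]]), 'origin': array([0.23181847, 0.63772716, 0.37322109]), 'attitude': array([0.83868027, 0.52802842, 0.0705452 , 0.11324648])}
```

View pics/scene0.png

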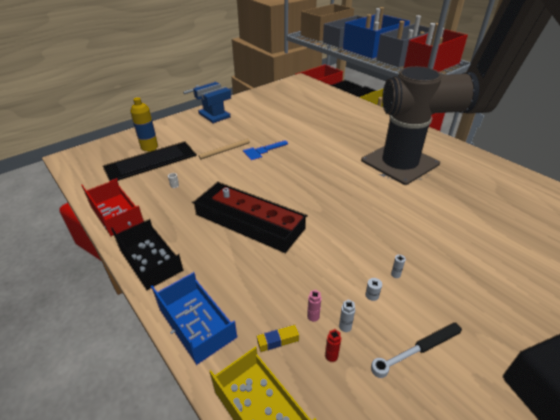

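View pics/top0.png

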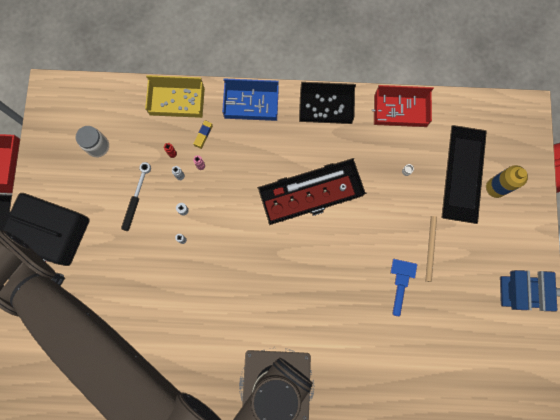

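View pics/wrist0.png

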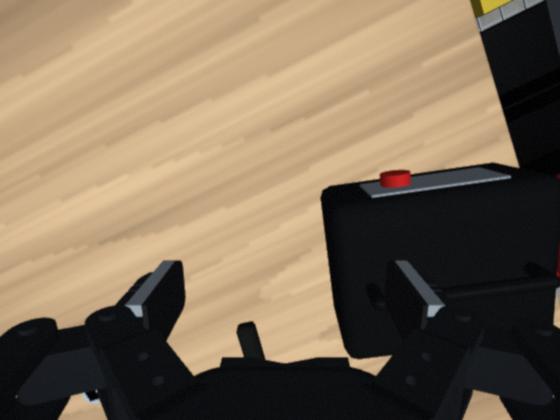

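```bash
cat > h.py <<'E'
from plant import ctrl, imaging
import cv2, numpy as np
from scipy.spatial.transform import Rotation as R
def cam(n):
    i=imaging.camera_info(n); return np.array(i['intrinsics']),np.array(i['origin']),R.from_quat(i['attitude']).as_matrix()
def ray(c,uv,z):
    K,o,A=c; d=A@np.linalg.solve(K,[uv[0],uv[1],1.]); return o+d*(z-o[2])/d[2]
def proj(c,P):
    K,o,A=c; q=(np.atleast_2d(P)-o)@A; q=q@K.T; return q[:,:2]/q[:,2:]
def crop(im,x,y,w,h,k,name):
    c=im[y:y+h,x:x+w,::-1]; cv2.imwrite(name,cv2.resize(c,None,fx=k,fy=k,interpolation=cv2.INTER_CUBIC))
E
python3 - <<'E'
from h import *
for n in ["scene","top"]:
    im=imaging.read_camera(n)
    if n=="scene": crop(im,280,230,150,150,4,"pics/s1.png"); crop(im,180,170,140,90,5,"pics/sb.png")
    else: crop(im,110,120,130,140,4,"pics/t1.png"); crop(im,245,145,130,90,6,"pics/tb.png")
    c=cam(n)
    for nm in ["plugsocket_mid","bin","sock24_mid","sock32_mid"]:
        for d in imaging.silhouettes(n,nm)[:3]:
            m=d['mask']; ys,xs=np.where(m)
            print(n,nm,round(d['p'],2),d['uv'],m.sum(),(xs.min(),xs.max(),ys.min(),ys.max()),ray(c,d['uv'],0.04))
print(ctrl.get_state()['time'])
E
```

```text
scene plugsocket_mid 0.96 [346.9, 316.4] 382 (np.int64(339), np.int64(354), np.int64(300), np.int64(331)) [0.61338297 0.33250099 0.04      ]
scene plugsocket_mid 0.89 [333.5, 349.8] 407 (np.int64(325), np.int64(340), np.int64(329), np.int64(360)) [0.68926994 0.36884449 0.04      ]
scene plugsocket_mid 0.74 [311.8, 302.4] 351 (np.int64(308), np.int64(320), np.int64(290), np.int64(320)) [0.64629768 0.26020788 0.04      ]
scene bin 0.8 [254.1, 215.1] 4253 (np.int64(194), np.int64(306), np.int64(182), np.int64(251)) [ 0.57201758 -0.05415253  0.04      ]
scene sock24_mid 0.52 [399.6, 267.2] 226 (np.int64(391), np.int64(405), np.int64(255), np.int64(277)) [0.41805311 0.31630048 0.04      ]
scene sock32_mid 0.51 [372.9, 288.8] 298 (np.int64(365), np.int64(381), np.int64(278), np.int64(300)) [0.51560281 0.31889857 0.04      ]
top plugsocket_mid 0.68 [180.1, 174.9] 129 (np.int64(172), np.int64(184), np.int64(166), np.int64(179)) [0.60700084 0.32196835 0.04      ]
top bin 0.88 [311.5, 189.7] 4127 (np.int64(259), np.int64(364), np.int64(158), np.int64(224)) [ 0.57834356 -0.08235943  0.04      ]
top bin 0.42 [401.1, 275.0] 687 (np.int64(391), np.int64(415), np.int64(260), np.int64(315)) [ 0.33145729 -0.35581965  0.04      ]
top sock24_mid 0.4 [181.7, 238.7] 73 (np.int64(175), np.int64(185), np.int64(234), np.int64(243)) [0.41079606 0.30130624 0.04      ]
0.65
```

View pics/s1.png

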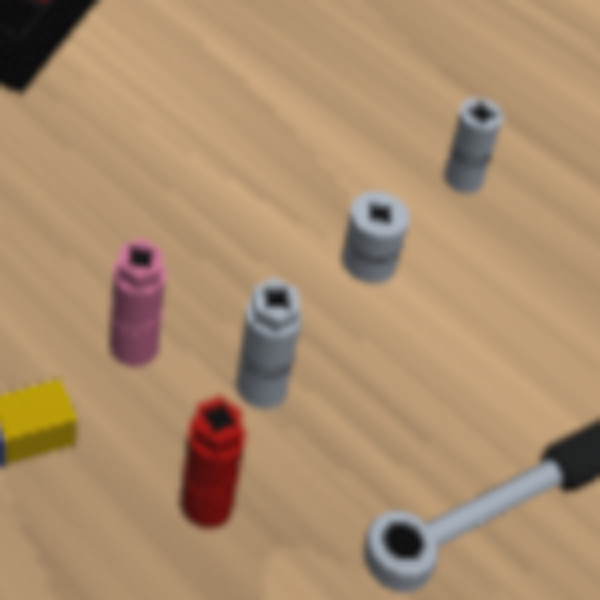

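View pics/tb.png

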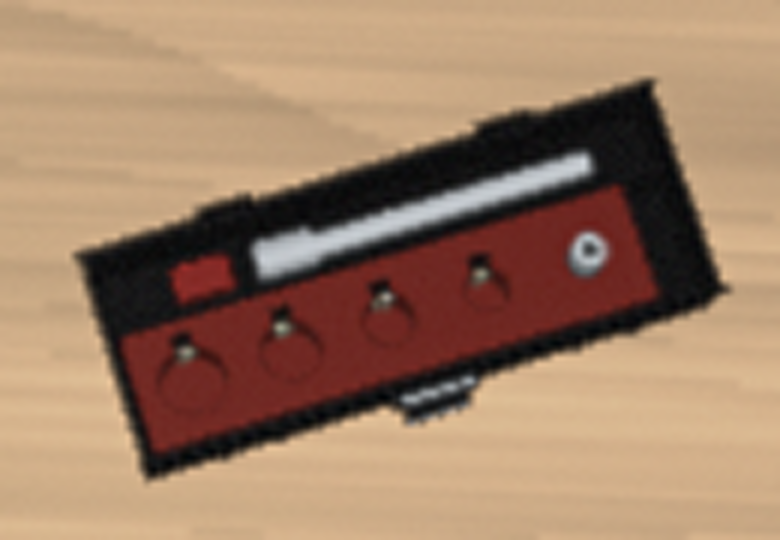

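View pics/sb.png

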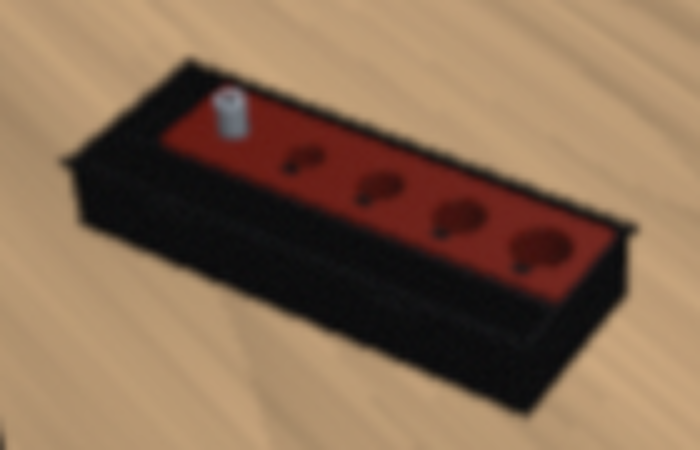

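View pics/t1.png

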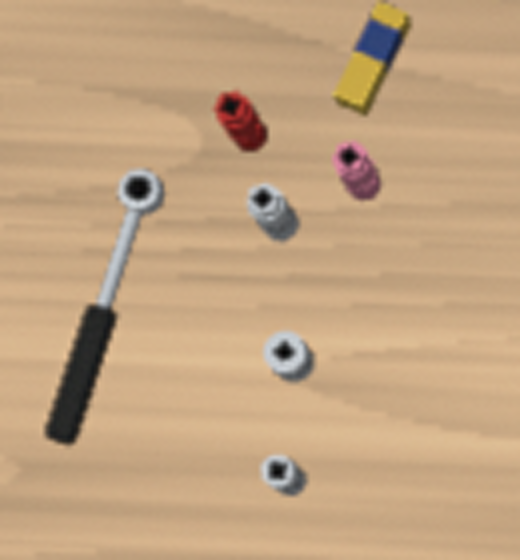

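```bash
python3 - <<'E'
from h import *
t,s=cam("top"),cam("scene")
T=lambda x,y:(245+x/6,145+y/6); S=lambda x,y:(180+x/5,170+y/5)
print("sock top", ray(t,(110+262/4,120+198/4),.08), ray(s,(280+275/4,230+298/4),.08))
print("sock foot", ray(s,(280+264/4,230+390/4),.0))
print("red top",ray(s,(280+219/4,230+418/4),.08),"pink",ray(s,(280+140/4,230+257/4),.08))
for n,a,b in [("32",(192,378),(541,247)),("28",(291,352),(460,216)),("24",(388,318),(381,187)),("20",(488,288),(305,157))]:
    print(n,ray(t,T(*a),.046),ray(s,S(*b),.046))
print("16",ray(t,T(590,250),.066),ray(s,S(229,98),.066))
print("rim corners",[ray(t,T(*a),.052) for a in [(80,255),(652,82),(727,290),(148,477)]])
st=ctrl.get_state();Rm=R.from_quat(st['tcp_rot']).as_matrix();print(Rm,st['eef_pos'])
K,o,A=cam("wrist");print("cam in tool",Rm.T@(o-st['eef_pos']),Rm.T@A)
E
```

```text
sock top [0.61325332 0.32909132 0.08      ] [0.61311678 0.33162635 0.08      ]
sock foot [0.61211315 0.33437902 0.        ]
red top [0.68393936 0.36222369 0.08      ] pink [0.64860802 0.26980673 0.08      ]
32 [0.51575543 0.02024113 0.046     ] [0.51541627 0.02454758 0.046     ]
28 [ 0.53128876 -0.02903657  0.046     ] [ 0.5331859  -0.02342639  0.046     ]
24 [ 0.55095771 -0.07733906  0.046     ] [ 0.55187242 -0.07126578  0.046     ]
20 [ 0.56870883 -0.12743292  0.046     ] [ 0.56945972 -0.12066503  0.046     ]
16 [ 0.58603751 -0.1764488   0.066     ] [ 0.58541063 -0.17215577  0.066     ]
rim corners [array([0.57532003, 0.07956423, 0.052     ]), array([ 0.67884882, -0.20784301,  0.052     ]), array([ 0.571684  , -0.24752495,  0.052     ]), array([0.46348709, 0.03980787, 0.052     ])]
[[-9.01830176e-01  4.32090652e-01  3.89721280e-05]
 [ 4.32090652e-01  9.01830177e-01  1.33748505e-05]
 [-2.93670933e-05  2.89013360e-05 -9.99999999e-01]] [0.29164465 0.6087441  0.23135669]
cam in tool [ 0.0664364   0.0005305  -0.14298568] [[-3.65002299e-04 -9.64329347e-01 -2.64705077e-01]
 [ 9.99999746e-01 -5.14181488e-04  4.94278744e-04]
 [-6.12753949e-04 -2.64704829e-01  9.64329289e-01]]
```

```bash
python3 -m creep '[-0.8,-0.2,0,0, -2.2,-0.6,0,0, -3.8,-1.0,0,0, -5.4,-1.5,0,0, -7,-1.9,0,0, -8.6,-2.3,0.2,0, -10.2,-2.8,0.4,0, -11.8,-3.2,0.6,0, -13.4,-3.6,0.8,0, -14.8,-4,1,0, -15.8,-4.3,1,0, -16.3,-4.45,1,0, -16.4,-4.46,1,0, -16.4,-4.46,1,0, -16.4,-4.46,1,0]' 0 50
python3 - <<'E'
from h import *
st=ctrl.get_state();c=cam("wrist");im=imaging.read_camera("wrist");cv2.imwrite("pics/w1.png",im[:,:,::-1])
print(st['time'],st['eef_pos'],st['tcp_rot'])
for d in imaging.silhouettes("wrist","plugsocket_mid")[:4]:
    ys,xs=np.where(d['mask']);print(d['p'],d['uv'],len(xs),xs.min(),xs.max(),ys.min(),ys.max())
E
```

```text
time: 1.9
eef_pos: [0.6122, 0.3323, 0.2066]
tcp_rot: [0.221, 0.975, 0.0, -0.0]
contact_force: [-0.2, -0.2, 0.3]
opening: 1.0
1.9 [0.61224398 0.3323273  0.20658052] [ 2.20943881e-01  9.75286458e-01  2.86314564e-04 -2.08981065e-04]
0.86 [240.4, 253.3] 1437 223 259 226 281
0.72 [342.0, 246.9] 1423 324 362 219 273
0.67 [282.0, 194.9] 1142 268 299 172 217
```

View pics/w1.png

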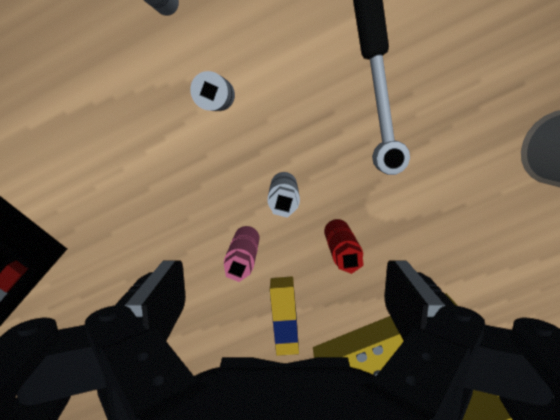

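```bash
python3 - <<'E'
from h import *
c=cam("wrist");st=ctrl.get_state();im=cv2.imread("pics/w1.png")[:,:,::-1]
crop(im,245,150,80,80,8,"pics/w1c.png")
for uv in [(284,203)]: print(ray(c,uv,.08))
for P in [(.6131,.331,.08),(.6131,.331,0),(.6131,.331,.04)]: print(proj(c,P))
Rm=R.from_quat(st['tcp_rot']).as_matrix(); print((ray(c,(284,203),.08)-st['eef_pos'])@Rm/.025)
E
```

```text
[0.61475572 0.33169986 0.08      ]
[[282.37546798 201.60407136]]
[[282.75808453 183.06120522]]
[[282.59008294 191.20311922]]
[-0.11847699  0.01195149  5.0649787 ]
```

View pics/w1c.png

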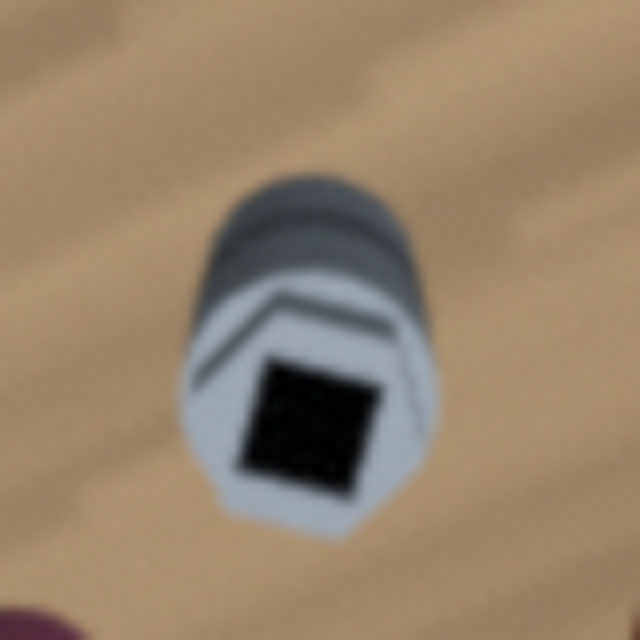

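```bash
python3 -m creep '[-0.1,0,0.8,0, -0.12,0,2,0, -0.12,0,3.3,0, -0.12,0,4.6,0, -0.12,0,5.7,0, -0.12,0,6.3,0, -0.12,0,6.6,0, -0.12,0,6.62,0, -0.12,0,6.62,0]' 0 50
python3 -m creep '[0,0,0,0, 0,0,0,0, 0,0,0,0, 0,0,0,0, 0,0,0,0, 0,0,0,0, 0,0,0,0, 0,0,0,0]' 255 50
python3 - <<'E'
from h import *
im=imaging.read_camera("wrist");cv2.imwrite("pics/w2.png",im[:,:,::-1])
E
```

```text
time: 2.75
eef_pos: [0.6165, 0.3306, 0.0422]
tcp_rot: [0.221, 0.975, 0.001, 0.001]
contact_force: [-0.1, 0.0, -0.0]
opening: 1.001
time: 3.42
eef_pos: [0.6164, 0.3297, 0.0419]
tcp_rot: [0.222, 0.975, 0.0, 0.0]
contact_force: [-0.8, -1.7, 6.0]
opening: 0.31
```

View pics/w2.png

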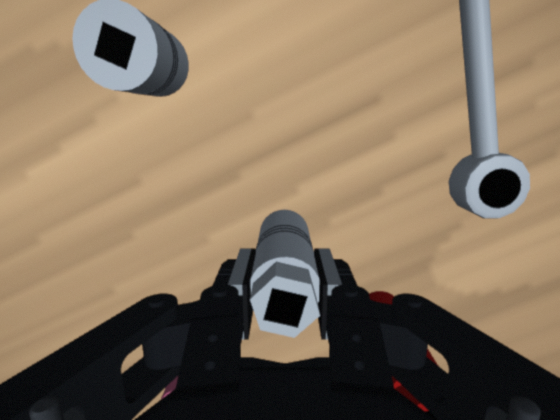

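```bash
python3 -m creep '[0,0,-0.6,0, 0,0,-1.8,0, 0,0,-3.2,0, 0,0,-4,0, -0.2,-0.6,-4.2,0.3, -0.5,-1.8,-4.2,1, -0.9,-3.2,-4.2,2, -1.3,-4.6,-4.2,3, -1.7,-6,-4.2,4, -2.1,-7.4,-4.2,5, -2.5,-8.8,-4.2,6, -2.9,-10.2,-4.2,7, -3.3,-11.6,-4.2,8, -3.7,-13,-4.2,8.6, -4.05,-14.2,-4,8.9, -4.3,-15.1,-3.8,8.9, -4.4,-15.4,-3.6,8.9, -4.41,-15.5,-3.5,8.9, -4.41,-15.5,-3.5,8.9, -4.41,-15.5,-3.5,8.9]' 255 60
python3 - <<'E'
from h import *
st=ctrl.get_state();c=cam("wrist");im=imaging.read_camera("wrist");cv2.imwrite("pics/w3.png",im[:,:,::-1])
np.savez("w3.npz",K=c[0],o=c[1],A=c[2],p=st['eef_pos'],q=st['tcp_rot'],im=im)
print(st['time'],st['eef_pos'],st['tcp_rot'],st['contact_force'],st['qpos'])
E
```

```text
time: 5.13
eef_pos: [0.5474, -0.0664, 0.1276]
tcp_rot: [0.574, 0.819, 0.0, -0.001]
contact_force: [-0.5, 0.3, -2.2]
opening: 0.305
5.1333 [ 0.54741502 -0.06636358  0.127614  ] [ 5.74123383e-01  8.18768367e-01  1.99542127e-05 -8.37974937e-04] [-0.50667858  0.32069104 -2.20423288] [-3.04910173e-01  1.27167675e-01  1.96459117e+00  6.26539934e-04
  1.05141963e+00 -6.52951230e-01]
```

View pics/w3.png

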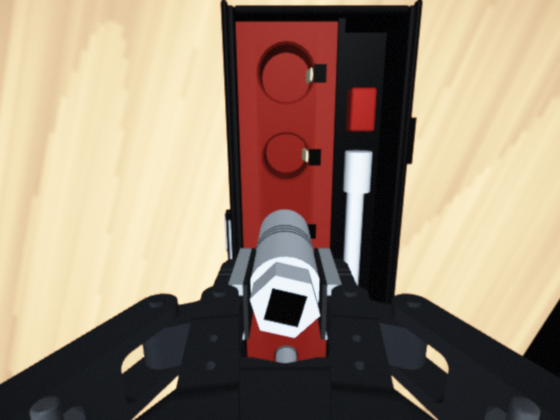

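```bash
python3 - <<'E'
from h import *
im=np.load("w3.npz")['im']; crop(im,220,0,150,130,5,"pics/w3a.png"); crop(im,230,115,120,120,5,"pics/w3b.png")
E
```

```text
(no output)
```

View pics/w3b.png

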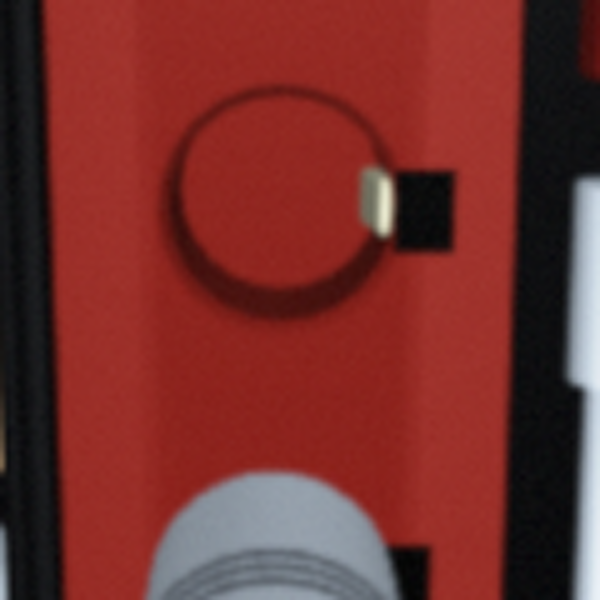

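View pics/w3a.png

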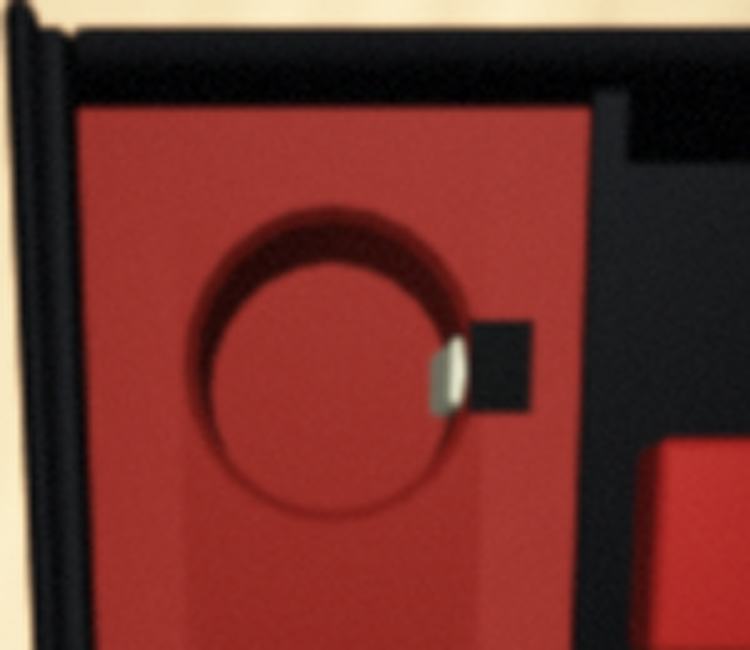

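```bash
cat > ov.py <<'E'
from h import *
D=np.load("w3.npz"); c=(D['K'],D['o'],D['A']); im=D['im']; p=D['p']; Rm=R.from_quat(D['q']).as_matrix()
th=np.linspace(0,2*np.pi,90); C=np.c_[np.cos(th),np.sin(th),0*th]
w28=ray(c,(285.8,155.6),.046); w32=ray(c,(286,72.7),.046)
print("w28",w28,"w32",w32,np.linalg.norm(w28-w32), "dir deg",np.degrees(np.arctan2(*(w32-w28)[[1,0]])))
sq=ray(c,(285.5,308.5),p[2]-.042+.08)
print("tool top sq:",(sq-p)@Rm*1000)
k=4;x0,y0=215,25
big=cv2.resize(im[y0:y0+330//1,x0:x0+150,::-1],None,fx=k,fy=k,interpolation=cv2.INTER_CUBIC)
def dr(P,col): cv2.polylines(big,[np.int32((proj(c,P)-[x0,y0]+.5)*k)],True,col,1,cv2.LINE_AA)
dr(w28+.015*C,(0,255,0)); dr(w32+.017*C,(0,255,0))
f=p[2]-.042
for z,r in [(0,.0125),(.0015,.014),(.068,.014)]:
    dr(np.array([sq[0],sq[1],f+z])+r*C,(255,255,0))
cv2.imwrite("pics/ov1.png",cv2.resize(big[:, :],None,fx=.5,fy=.5) if 0 else big[480:1080]); cv2.imwrite("pics/ov0.png",big[100:700])
E
python3 ov.py
```

```text
w28 [ 0.53472055 -0.02641804  0.046     ] w32 [0.5172714  0.02199269 0.046     ] 0.05145941952243472 dir deg 109.8211761110779
tool top sq: [  1.56639689   1.21485322 -37.99899731]
```

View pics/ov1.png

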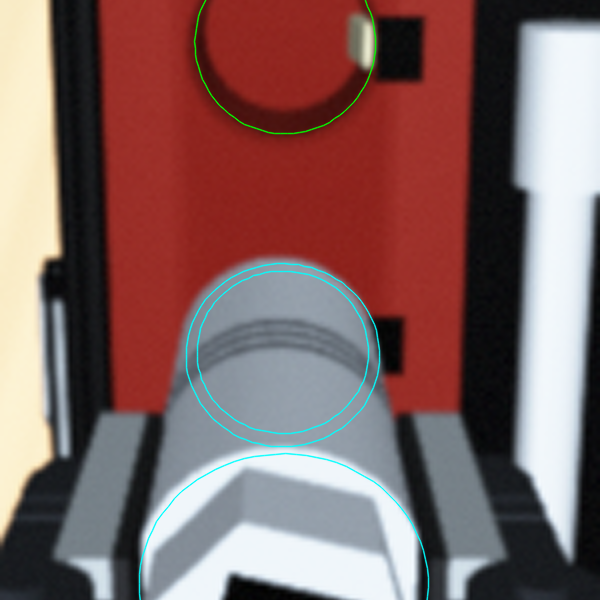

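View pics/ov0.png

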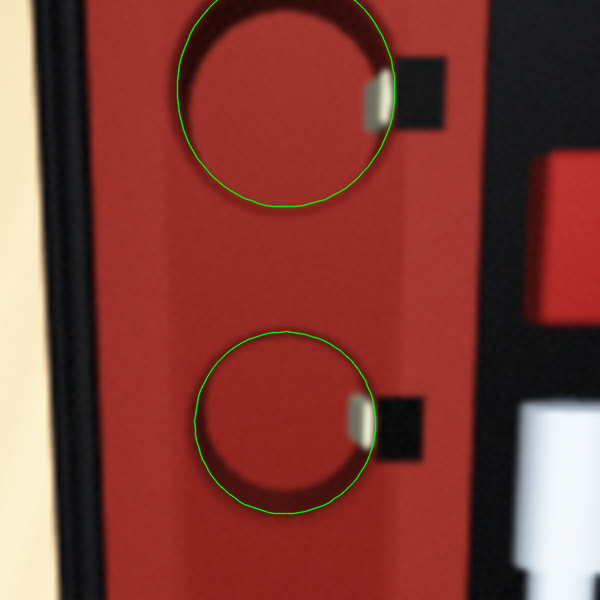

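```bash
cat >> ov.py <<'E'
w=(w28-p)@Rm*1000; print("well in tool",w, "move mm",w[:2]-[2.2,0.8], "units",(w[:2]-[2.2,0.8])/25, "tool x deg",np.degrees(np.arctan2(Rm[1,0],Rm[0,0])))
E
python3 ov.py
```

```text
w28 [ 0.53472055 -0.02641804  0.046     ] w32 [0.5172714  0.02199269 0.046     ] 0.05145941952243472 dir deg 109.8211761110779
tool top sq: [  1.56639689   1.21485322 -37.99899731]
well in tool [41.76667301  1.75321214 81.67075099] move mm [39.56667301  0.95321214] units [1.58266692 0.03812849] tool x deg 109.92340413692449
```

```bash
python3 -m creep '[0.5,0.01,0,0, 1.2,0.04,0,0, 1.55,0.04,0.3,0, 1.58,0.04,0.8,0, 1.58,0.04,1.1,0, 1.58,0.04,1.2,0, 1.58,0.04,1.2,0, 1.58,0.04,1.2,0, 1.58,0.04,1.2,0]'
python3 - <<'E'
from h import *
st=ctrl.get_state();c=cam("wrist");im=imaging.read_camera("wrist");cv2.imwrite("pics/w4.png",im[:,:,::-1])
D=np.load("w3.npz");Rm=R.from_quat(D['q']).as_matrix()
print((st['eef_pos']-D['p'])@Rm*1000, st['eef_pos'],st['contact_force'])
crop(im,200,130,180,150,4,"pics/w4c.png")
E
```

```text
time: 5.93
eef_pos: [0.5359, -0.0304, 0.0986]
tcp_rot: [0.575, 0.818, 0.0, 0.0]
contact_force: [0.3, -0.1, -1.7]
opening: 0.309
[37.68888806  1.43836111 29.07172291] [ 0.53588508 -0.03041138  0.09859356] [ 0.2615703  -0.10684038 -1.65103426]
```

View pics/w4c.png

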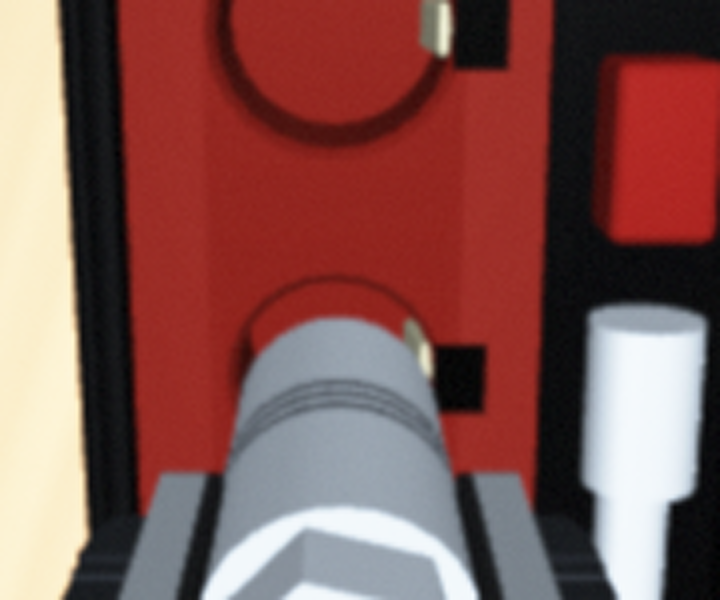

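```bash
python3 - <<'E'
from h import *
c=cam("wrist");st=[ctrl.get_state() for _ in range(1)][0];Rm=R.from_quat(st['tcp_rot']).as_matrix();p=st['eef_pos']
u=200+336/4
g=lambda uv,z:(ray(c,uv,z)-p)@Rm*1000
f=p[2]-.042;print("foot z",f)
print("well far",g((u,130+275/4),.046), "centre x",g((u,130+275/4),.046)[0]-15)
for df in (-.002,0,.002):
  # silhouette far edge: from bevel ring top (r14, f+1.5) or foot (r12.5)
  print("foot far",g((u,130+318/4),f+df)[0]-12.5,g((u,130+318/4),f+df+.0015)[0]-14)
print("well L/R", g((200+237/4,130+360/4),.046)[1],g((200+433/4,130+360/4),.046)[1])
print("sock L/R", g((200+242/4,130+375/4),f)[1],g((200+438/4,130+375/4),f)[1])
E
```

```text
foot z 0.05679123846811437
well far [19.29243953  0.58418941 52.77959925] centre x 4.292439531496878
foot far 2.545262958772911 1.4621591413853725
foot far 3.101124535589536 2.0180207182019636
foot far 3.656986112406134 2.57388229501856
well L/R -14.52441581203835 15.369424178652045
sock L/R -12.998325974026516 15.335251152735239
```

```bash
python3 -m creep '[0.08,-0.02,0.1,0, 0.08,-0.02,0.2,0, 0.08,-0.02,0.2,0, 0.08,-0.02,0.2,0, 0.08,-0.02,0.2,0]'
python3 - <<'E'
from h import *
c=cam("wrist");st=ctrl.get_state();im=imaging.read_camera("wrist");cv2.imwrite("pics/w5.png",im[:,:,::-1])
Rm=R.from_quat(st['tcp_rot']).as_matrix();p=st['eef_pos']
print(p,st['contact_force'])
crop(im,235,170,100,80,7,"pics/w5c.png")
np.savez("w5.npz",K=c[0],o=c[1],A=c[2],p=p,q=st['tcp_rot'])
E
```

```text
time: 6.4
eef_pos: [0.5342, -0.0282, 0.0933]
tcp_rot: [0.574, 0.819, -0.0, 0.0]
contact_force: [0.2, 0.6, -1.6]
opening: 0.306
[ 0.53423424 -0.02818075  0.09332993] [ 0.16515063  0.60100742 -1.64728666]
```

View pics/w5c.png

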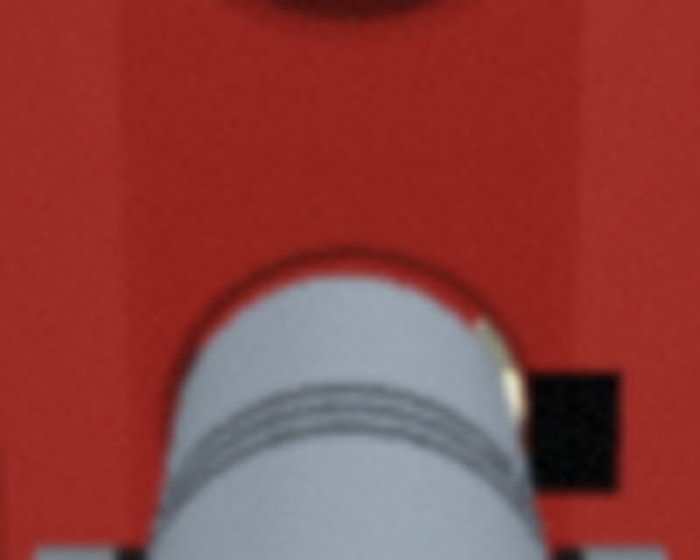

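```bash
python3 - <<'E'
from h import *
D=np.load("w5.npz");c=(D['K'],D['o'],D['A']);p=D['p'];Rm=R.from_quat(D['q']).as_matrix()
g=lambda x,y,z:(ray(c,(235+x/7,170+y/7),z)-p)@Rm*1000
f=p[2]-.042
print(f,g(349,248,.046)[0]-15,g(349,272,f)[0]-12.5,g(349,272,f+.0015)[0]-14)
print(g(173,380,.046)[1],g(525,380,.046)[1],g(185,365,f)[1],g(510,365,f)[1])
E
```

```text
0.0513299341958385 1.5834652280386408 3.469252338887939 2.3829880841909876
-13.883082715195679 16.04618215193699 -12.45390510682138 14.358152592213152
```

```bash
python3 -m creep '[0,0,0.06,0, 0,0,0.12,0, 0,0,0.18,0, 0,0,0.22,0, 0,0,0.22,0]'; python3 -m creep '[0,0,0.03,0, 0,0,0.06,0, 0,0,0.06,0]'
```

```text
time: 6.87
eef_pos: [0.5339, -0.0281, 0.0874]
tcp_rot: [0.574, 0.819, -0.0, -0.0]
contact_force: [0.4, -0.0, -2.3]
opening: 0.307
time: 7.12
eef_pos: [0.5345, -0.0283, 0.0865]
tcp_rot: [0.574, 0.819, 0.0, 0.0]
contact_force: [0.4, 0.2, -1.8]
opening: 0.306
```

```bash
for i in 1; do python3 -m creep '[0,0,0.03,0, 0,0,0.06,0, 0,0,0.06,0]'; done; python3 -m creep '[0,0,0.03,0, 0,0,0.06,0, 0,0,0.06,0]'
```

```text
time: 7.37
eef_pos: [0.5346, -0.0284, 0.0849]
tcp_rot: [0.574, 0.819, 0.0, 0.001]
contact_force: [1.0, -1.2, -2.8]
opening: 0.303
time: 7.62
eef_pos: [0.5346, -0.0284, 0.0834]
tcp_rot: [0.574, 0.819, 0.0, 0.001]
contact_force: [1.2, -1.6, -0.7]
opening: 0.308
```

```bash
python3 -m creep '[-0.03,0,0.03,0, -0.03,0,0.06,0, -0.03,0,0.09,0, -0.03,0,0.09,0]'; python3 -m creep '[0,0,0.03,0, 0,0,0.06,0, 0,0,0.09,0, 0,0,0.09,0]'
```

```text
time: 7.95
eef_pos: [0.5344, -0.0288, 0.0808]
tcp_rot: [0.574, 0.819, 0.0, -0.0]
contact_force: [1.4, -0.4, -2.0]
opening: 0.31
time: 8.28
eef_pos: [0.5345, -0.0289, 0.0787]
tcp_rot: [0.574, 0.819, 0.0, -0.0]
contact_force: [1.9, -0.7, -1.9]
opening: 0.305
```

```bash
python3 -m creep '[0,0.02,0.03,0, 0,0.02,0.06,0, 0,0.02,0.09,0, 0,0.02,0.09,0]'; python3 -m creep '[0,0,0.03,0, 0,0,0.06,0, 0,0,0.06,0]'
```

```text
time: 8.62
eef_pos: [0.5348, -0.0286, 0.0764]
tcp_rot: [0.574, 0.819, -0.0, -0.0]
contact_force: [0.7, -0.1, -1.6]
opening: 0.305
time: 8.87
eef_pos: [0.5347, -0.0288, 0.0751]
tcp_rot: [0.574, 0.819, -0.0, -0.0]
contact_force: [-1.1, -1.4, 0.0]
opening: 0.308
```

```bash
python3 -m creep '[0,0,0.03,0, 0,0,0.06,0, 0,0,0.06,0]'; python3 -m creep '[0,0,0.03,0, 0,0,0.06,0, 0,0,0.06,0]';
```

```text
time: 9.12
eef_pos: [0.5345, -0.029, 0.0737]
tcp_rot: [0.574, 0.819, -0.001, -0.0]
contact_force: [-2.4, -3.1, 2.7]
opening: 0.308
time: 9.37
eef_pos: [0.5343, -0.0291, 0.0717]
tcp_rot: [0.574, 0.819, -0.001, -0.0]
contact_force: [-4.0, -3.6, 2.9]
opening: 0.305
```

```bash
python3 -m creep '[0,0,0.03,0, 0,0,0.06,0, 0,0,0.06,0]'; python3 -m creep '[0,0,0.03,0, 0,0,0.06,0, 0,0,0.06,0]';
```

```text
time: 9.62
eef_pos: [0.5344, -0.0291, 0.0702]
tcp_rot: [0.574, 0.819, -0.001, -0.0]
contact_force: [-3.6, -3.2, 2.5]
opening: 0.306
time: 9.87
eef_pos: [0.5344, -0.0291, 0.0687]
tcp_rot: [0.574, 0.819, -0.001, -0.0]
contact_force: [-3.7, -3.6, 1.4]
opening: 0.303
```

```bash
python3 -m creep '[-0.03,-0.03,0.03,0, -0.03,-0.03,0.06,0, -0.03,-0.03,0.1,0, -0.03,-0.03,0.1,0]'; python3 -m creep '[0,0,0.03,0, 0,0,0.06,0, 0,0,0.1,0, 0,0,0.1,0]';
```

```text
time: 10.2
eef_pos: [0.5342, -0.0296, 0.066]
tcp_rot: [0.574, 0.819, -0.0, -0.0]
contact_force: [-2.3, -2.0, -1.1]
opening: 0.309
time: 10.53
eef_pos: [0.5342, -0.0296, 0.0637]
tcp_rot: [0.574, 0.819, -0.0, -0.0]
contact_force: [-3.1, -1.4, 1.4]
opening: 0.308
```

```bash
python3 -m creep '[0,0,0.03,0, 0,0,0.06,0, 0,0,0.1,0, 0,0,0.1,0]'; python3 -m creep '[0,0,0.03,0, 0,0,0.06,0, 0,0,0.06,0]';
```

```text
time: 10.87
eef_pos: [0.5342, -0.0296, 0.0612]
tcp_rot: [0.574, 0.819, -0.0, -0.0]
contact_force: [-3.2, -2.4, 1.2]
opening: 0.306
time: 11.12
eef_pos: [0.5342, -0.0296, 0.0598]
tcp_rot: [0.574, 0.819, -0.0, -0.0]
contact_force: [-4.9, -1.0, 1.5]
opening: 0.305
```

```bash
python3 -m creep '[0,0,0.02,0, 0,0,0.04,0, 0,0,0.04,0]'
```

```text
time: 11.37
eef_pos: [0.5342, -0.0296, 0.0588]
tcp_rot: [0.574, 0.819, -0.0, -0.0]
contact_force: [-4.2, -2.2, 1.6]
opening: 0.306
```

```bash
python3 -m creep '[0,0,0.02,0, 0,0,0.02,0, 0,0,0.02,0]'; python3 -m creep '[0,0,0.02,0, 0,0,0.02,0, 0,0,0.02,0]'
```

```text
time: 11.62
eef_pos: [0.5342, -0.0296, 0.0583]
tcp_rot: [0.574, 0.819, -0.0, -0.0]
contact_force: [-4.3, -2.2, 1.8]
opening: 0.306
time: 11.87
eef_pos: [0.5342, -0.0296, 0.0579]
tcp_rot: [0.574, 0.819, -0.0, -0.0]
contact_force: [-4.8, -1.8, 1.5]
opening: 0.309
```

```bash
python3 -m creep '[0,0,0.02,0, 0,0,0.02,0, 0,0,0.02,0]'; python3 -m creep '[0,0,0.02,0, 0,0,0.02,0, 0,0,0.02,0]'
```

```text
time: 12.12
eef_pos: [0.5343, -0.0297, 0.0579]
tcp_rot: [0.574, 0.819, -0.0, -0.0]
contact_force: [-5.8, -2.0, 4.4]
opening: 0.306
time: 12.37
eef_pos: [0.5343, -0.0297, 0.0579]
tcp_rot: [0.574, 0.819, -0.0, -0.001]
contact_force: [-7.6, -1.2, 7.0]
opening: 0.307
```

```bash
python3 -m creep '[0,0.02,-0.02,0, 0,0.02,-0.02,0]'; python3 -m creep '[0,0,0,0, 0,0,0,0, 0,0,0,0, 0,0,0,0, 0,0,-0.2,0, 0,0,-0.5,0]' 100; python3 -m creep '[0,0,-0.5,0, 0,0,-1.5,0, -0.3,0,-2.8,0, -0.6,0,-4,0, -0.8,0,-4.6,0, -0.8,0,-4.8,0, -0.8,0,-4.8,0]' 60
python3 - <<'E'
from h import *
c=cam("wrist");st=ctrl.get_state();im=imaging.read_camera("wrist");cv2.imwrite("pics/w6.png",im[:,:,::-1])
print(st['eef_pos'],st['contact_force'])
np.savez("w6.npz",K=c[0],o=c[1],A=c[2],p=st['eef_pos'],q=st['tcp_rot'],im=im)
im=imaging.read_camera("scene");crop(im,180,160,140,100,5,"pics/s6.png")
for n in ["wrist","scene"]:
  for d in imaging.silhouettes(n,"plugsocket_mid")[:3]:print(n,d['p'],d['uv'])
E
```

```text
time: 12.53
eef_pos: [0.5344, -0.0296, 0.0579]
tcp_rot: [0.574, 0.819, -0.001, -0.001]
contact_force: [-7.4, -2.0, 4.9]
opening: 0.305
time: 13.03
eef_pos: [0.5347, -0.0293, 0.0698]
tcp_rot: [0.574, 0.819, -0.0, -0.001]
contact_force: [-0.9, -0.9, 0.4]
opening: 0.611
time: 13.62
eef_pos: [0.543, -0.0487, 0.193]
tcp_rot: [0.574, 0.819, 0.001, 0.002]
contact_force: [0.2, 0.4, -1.0]
opening: 0.764
[ 0.5430477  -0.04867989  0.1930273 ] [ 0.17823955  0.40496391 -1.04927838]
wrist 0.84 [279.3, 172.8]
scene 0.9 [310.7, 304.2]
scene 0.62 [270.8, 202.7]
```

View pics/w6.png

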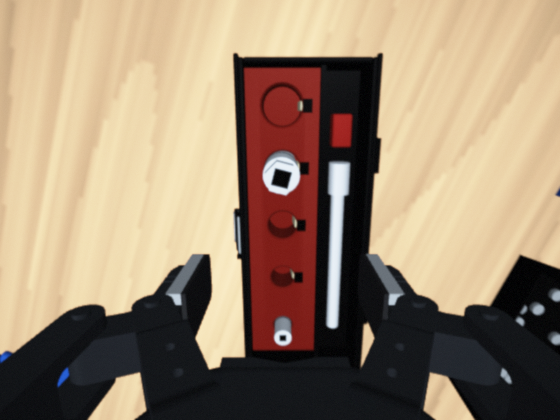

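View pics/s6.png

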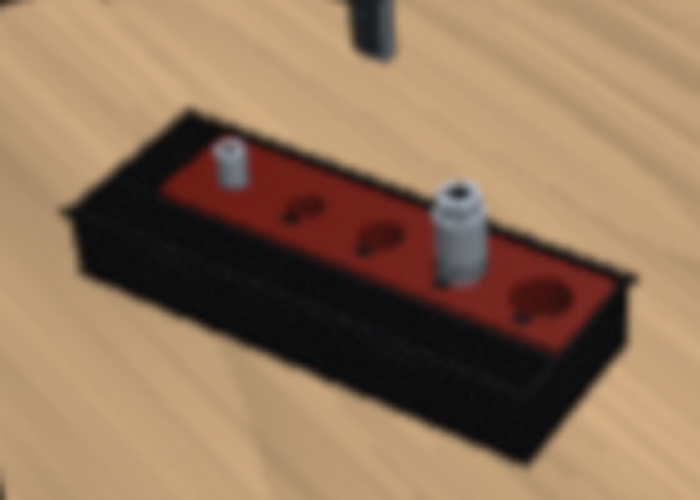

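```bash
python3 - <<'E'
from h import *
D=np.load("w6.npz");c=(D['K'],D['o'],D['A']);im=D['im']
crop(im,240,75,80,140,5,"pics/w6c.png")
s=cam("scene")
a=ray(c,(282.3,179),.096);b=ray(s,(180+459/5,160+193/5),.096)
w=ray(c,(282,105),.046); w24=ray(c,(282,223),.046)
print("top@.096 wrist",a,"scene",b); m=(w+w24)/2;print("mid of 32/24 wells",m, np.linalg.norm(w-w24)); print("shoulder z check",[(z,np.linalg.norm(ray(c,(282.3,179),z)-m)) for z in (.09,.096,.105)])
E
```

```text
top@.096 wrist [ 0.53496496 -0.02718257  0.096     ] scene [ 0.53191091 -0.02419873  0.096     ]
mid of 32/24 wells [ 0.53414209 -0.02593445  0.046     ] 0.10224262884848584
shoulder z check [(0.09, np.float64(0.044076033682681884)), (0.096, np.float64(0.050022344071689095)), (0.105, np.float64(0.0590015505689644))]
```

View pics/w6c.png

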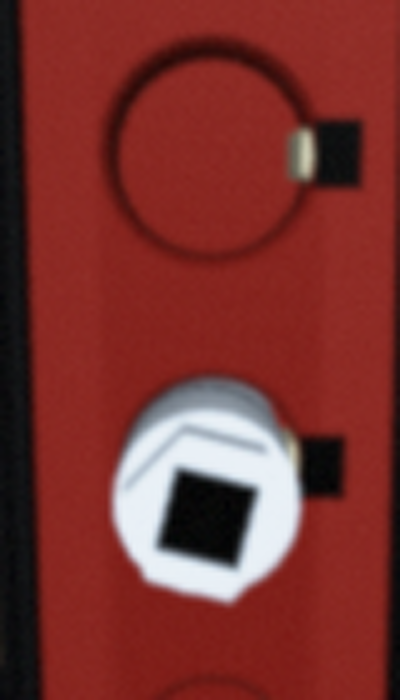

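```bash
python3 -m creep '[0.3,0,0,0, 0.7,0,0,0, 0.9,0,0,0, 0.92,0,0,0, 0.92,0,0,0, 0.92,0,0.6,0, 0.92,0,1.6,0, 0.92,0,2.6,0, 0.92,0,3.2,0, 0.92,0,3.5,0, 0.92,0,3.5,0, 0.92,0,3.5,0, 0.92,0,3.5,0]' 255 30; python3 -m creep '[0,0,0.05,0, 0,0,0.1,0, 0,0,0.15,0, 0,0,0.2,0, 0,0,0.2,0]'
```

```text
time: 14.9
eef_pos: [0.5351, -0.027, 0.1041]
tcp_rot: [0.574, 0.819, 0.0, 0.001]
contact_force: [0.4, -0.8, 0.1]
opening: 0.0
time: 15.32
eef_pos: [0.5338, -0.0266, 0.0974]
tcp_rot: [0.574, 0.819, -0.0, -0.0]
contact_force: [0.9, -1.1, -1.7]
opening: 0.003
```

```bash
python3 -m creep '[0,0,0.03,0, 0,0,0.06,0, 0,0,0.06,0]'; python3 -m creep '[0,0,0.02,0, 0,0,0.04,0, 0,0,0.04,0]'
```

```text
time: 15.57
eef_pos: [0.5341, -0.0267, 0.0962]
tcp_rot: [0.574, 0.819, 0.0, 0.0]
contact_force: [-0.2, -0.7, 0.5]
opening: 0.002
time: 15.82
eef_pos: [0.5344, -0.0268, 0.0961]
tcp_rot: [0.574, 0.819, -0.0, 0.0]
contact_force: [-2.5, -0.1, 5.8]
opening: 0.002
```

```bash
python3 -m creep '[0,0,-0.3,0, 0,0,-1.2,0, 0,0,-2.4,0, -0.5,0,-3.6,0, -1,0,-4.4,0, -1.2,0,-4.6,0, -1.2,0,-4.6,0, -1.2,0,-4.6,0, -1.2,0,-4.6,0]'
python3 - <<'E'
from h import *
im=imaging.read_camera("wrist");cv2.imwrite("pics/w7.png",im[:,:,::-1])
im=imaging.read_camera("top");cv2.imwrite("pics/t7.png",im[:,:,::-1])
E
```

```text
time: 16.57
eef_pos: [0.5427, -0.0542, 0.2076]
tcp_rot: [0.574, 0.819, -0.001, -0.002]
contact_force: [-0.6, 0.1, -0.5]
opening: 0.0
```

View pics/w7.png

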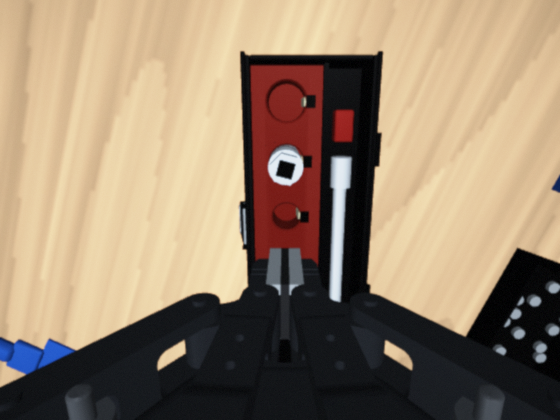

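View pics/t7.png

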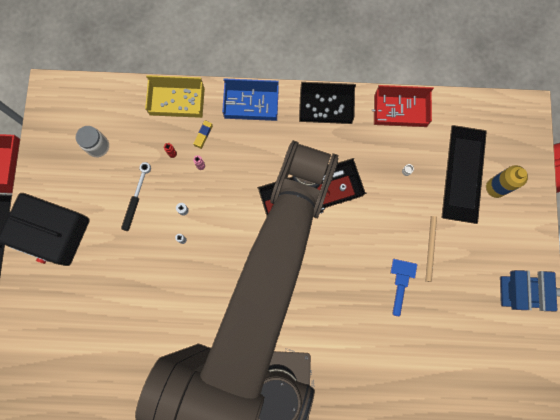

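The wrist picture shows the socket upright in the 28 mm well at (286,165), with the closed gripper clear of it. In the top picture the other things lie where they were.

```bash
python3 -c "
from plant import ctrl
print(ctrl.sign_off())"
```

```text
the job is handed in; nothing more can be done
None
```

I put the chrome spark plug socket opening down in the 28 mm well, pressed it past the spring finger to the floor, released it and handed the job in. That took about 17 s; no verdict was reported.

- **Fully home:** while I pressed, the fingers stopped at 57.9 mm, against 58 mm worked out from the grasp height. After release, the closed fingertips met the socket's top at 96.1 mm, against 96 mm for fully home.
- **Upright:** in the wrist picture its top lies within about 1.5 mm of the well's centre, a lean of under about 0.03 rad.
- **Forces:** the largest readings were about 7.6 N sideways and 7 N upward. These are readings at the end of each move, not continuous peaks.
- **Surroundings:** in the last top picture the small sockets, ratchet, carton, coupler, scraper, dowel and look-alikes lie where they were. I judged this by eye.
- **Disagreements:** no check failed. The scene camera read points at the well about 3 to 4 mm away from the wrist camera, and TCP readings varied by about 1 mm. I therefore lined the socket up with the well within the wrist picture.

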